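Uncover the sprung length gauge and hold it at its mark

TASK

For the spring check, lift the tall lid off the gauge pot by its knob and set it down, not dropped, knob up and wholly on the round cork mat. Then take the cross grip of the telescoping rod, draw the rod straight up against its inner spring until the raised ring on it has just come out of the collar, its underside level with the collar's top edge, without overpulling, and finish while still holding it there, so that the spring is under load. Leave the other things where they are.

Things in the scene. Friction and masses are not known exactly. Their poses are not given: they have to be found in the camera images.
- lid_knob (a point): centre of the round black knob on the lid (the place to grip). Knob 29 mm across, its head 22 mm high (12 mm above this point, 10 mm below), on a short stem; the lid's flat top is 22 mm below this point and its lower edge 92 mm below. z axis up the lid.
- lid: loose aluminium lid like an upturned cup, 100 mm across, 70 mm high without its knob (104 with), wall 3 mm, about 0.15 to 0.31 kg; origin at the centre of its lower edge, z up. It sits on the pot's shoulder with 3 mm play all round and hides the cross grip; raise it straight up at least 70 mm before moving sideways.
- cork_mat: fixed round cork mat, 170 mm across, 5 mm thick, to the left or the right of the pot; origin at the centre of its underside, on the bench. Its top is 5 mm above the bench.
- gauge_pot: fixed round aluminium pot, 102 mm across with a 116 mm grey foot; shoulder that carries the lid 68 mm above the bench, open rim (88 mm across) at 80 mm; a steel guide tube stands in its middle. Origin at the centre of its underside, z up.
- collar_top (a point): centre of the top edge of the 28 mm wide steel collar on the guide tube, 85 mm above the bench, where the rod comes out.
- rod_grip (a point): centre of the black cross grip on top of the rod: a bar 58 mm long along this point's x axis, 14 mm thick (y), 16 mm high. With the rod home it is 38 mm above the collar's top edge, 43 mm above the pot's rim. It rises with the rod.
- rod (a joint): how far the telescoping rod is drawn out of its tube, m: 0 home, grows upward, hard stop at 0.080. The inner spring pulls it home with 3.3 N at 0, growing 1.1 N a cm (about 10.5 N at 0.065); it goes home if let go.
- ring_underside (a point): centre of the underside of the length mark, a black ring 18 mm across and 6 mm high fixed on the 12 mm steel rod. With the rod home it is hidden in the tube, 40 to 65 mm below the collar's top edge (set differently each time); it rises with the rod, without slipping on it.
- timer: bystander, to be left alone: white kitchen-style timer, 60x66x18 mm high; origin at the centre of its underside
- petri_dish: bystander, to be left alone: closed round petri dish, 60 across, 13 mm high; origin at the centre of its underside
- marker: bystander, to be left alone: pen-shaped marker lying down, 132 long, 14 mm high; origin at the centre of its underside
- stir_bar0: bystander, to be left alone: white stirring bar lying down, 40 long, 9 mm high; origin at the centre of its underside
- log_book: bystander, to be left alone: dark hard-cover book lying flat, 210x148x17 mm high; origin at the centre of its underside
- forceps: bystander, to be left alone: steel forceps lying down, 134 long, 8 mm high; origin at the centre of its underside

How it is judged:
On the way, in this order (a step that is already met when the one before it is completed fails the run):
1. the lid is lifted clear above the pot by the fingers (z of lid in the frame of gauge_pot above 0.125 m and contact force between lid and the fingers above 0.5 N), for 0.1 s.
2. the lid stands knob up on the cork mat, let go, with the rod still home (horizontal distance between lid and cork_mat below 0.042 m and height (world z) of lid below 0.01 m and angle between lid's own z axis and vertical below 0.1 rad and contact force between lid and cork_mat above 0.3 N and contact force between lid and the fingers below 0.1 N and linear speed of lid below 0.02 m/s and value of joint rod below 0.01 m), for 0.2 s.
At the end, for the whole second after the job is handed in: The fingers hold the rod still, drawn out so that the ring's underside is within 5 mm of the level of the collar's top edge; the lid stands knob up on the cork mat, its centre within 42 mm of the mat's centre, untouched (z of ring_underside in the frame of collar_top between -0.005 and 0.005 m and velocity of joint rod between -0.01 and 0.01 m/s and contact force between rod and the fingers above 1 N and horizontal distance between lid and cork_mat below 0.042 m and height (world z) of lid below 0.01 m and angle between lid's own z axis and vertical below 0.1 rad and contact force between lid and cork_mat above 0.3 N and contact force between lid and the arm below 0.1 N and contact force between lid and the fingers below 0.1 N); the arm keeps its last pose, push and grip.
It fails at once if the rod is pulled so far that the ring's underside is more than 12 mm above the collar's top edge (z of ring_underside in the frame of collar_top above 0.012 m).
It fails at once if the lid is dropped (falls free faster than 0.7 m/s, about 25 mm of fall) (contact force between lid and the fingers below 0.1 N and linear speed of lid above 0.7 m/s).
It fails at once if a bystander is moved more than 40 mm (distance of any of timer, petri_dish, marker, stir_bar0, log_book, forceps from where it was at the start of the episode above 0.04 m).
It also fails if it takes over 48 s, if anything falls off the work surface, if the arm or the gripper's body presses on something with over 40 N, if the wrist force passes 120 N, or if a joint passes its speed limit or range.

ROBOT

A 6-joint arm with a two-finger parallel gripper is mounted at the origin on a cart in front of the work surface, level with it; the furniture and walls round the work are solid. World frame = base frame: x ahead of the robot, y to its left, z up, the work surface at z = 0. Lengths are in m, angles in rad, forces in N, time in s.
With the tool pointing down it reaches from about 0.325 to 0.925 m from the base axis. Payload 3.1 kg.
Tool frame: the origin (TCP) lies at the very end of the fingers, on their centre line; the grasp point (between the pads) lies behind it (tcp_to_grasp is the z of the grasp point in the tool frame, in m); z points along the fingers, x is the direction in which the jaws open and shut, and the axes are right-handed (so a half turn about z gives the same grasp; the last joint's range is limited). The gripper opens to 85 mm and grips with 20 to 120 N. Pads are 22 mm wide; open, the fingers measure 114 mm over their backs; the gripper's body (76 mm by 85 mm) begins 54 mm behind the grasp point. The pads swing forward as they close: fully open they stand 13 mm farther back than shut.
Start: joints at [1.056, 0.217, 1.613, -0, 1.311, -0.112], TCP at [0.245, 0.575, 0.231] pointing down, gripper open.
Joint ranges: [-2.75, 2.75], [-0.78, 2.1], [0.31, 2.55], [-1.13, 4.27], [0.13, 2.63], [-2.58, 2.58]. Speed limits (rad/s): [2.79, 2.79, 3.14, 3.14, 3.14, 3.14].

INTERFACE

Orientations are given as a unit quaternion [w, x, y, z].
In Python, from workcell import get_obs, snapshot, hand_in, boxes_of, place_of, tcp_to_grasp gives the robot as it stands.
- The arm moves only by the tool servo_tool, never from a script. Its argument "plan" is a list of rows, each a list of 3 entries, a list of its own where there are three numbers: the shift along the tool's x, y, z as a fraction of full scale, then the turn, a rotation vector about the tool's x, y, z as a fraction of full scale, then the opening, from -1 (shut) to 1 (fully open). A call has 1 to 5 rows; each row shifts and turns the commanded pose from where the row before left it, along the tool's axes as they then stand; what a row does not reach is not made up. Full scale, the value 1, is 30 mm for a shift and 4 degrees for a turn. A row lasts 1/12 s, in which the tool goes at most 41.7 mm and 7.16 degrees, less where a joint would pass 70% of its speed; a pose out of reach is approached as far as the arm can. A call with a number of a shift or a turn outside -1 to 1 is refused whole. A call with a gripper value outside its range is refused whole. The fingers move at their own pace and stop on an object; "squeeze" is the grip in N (left out, the last holds). Time passes only in rows, so rows that do not move let the fingers close. It gives the time, the measured TCP pose, the force and the opening at its end, in the units of the state.
- get_obs(): the state, without advancing time (a new reading comes with each control period).
- snapshot(name): name is "side" or "top" or "wrist"; returns a dict with "pixels" (420x560x3 uint8, blue, green, red), "fx", "fy", "cx", "cy" (pixels), "cam_to_world" (4x4, takes a point from camera to world coordinates). Camera axes: x right, y down, z forward; pixel columns grow to the right and rows downward; lengths in m; the calibration is good to about 2 mm. A picture is of the moment at which its call begins. There is no depth.
- hand_in(): hands the job in, once; it reports no verdict.
Trained networks look in a picture, given as the dict that the camera call returned (one of the last four; its "shot" number tells which), for a name from the list of things; names that differ only in an ending like _2 or _b are one class to them, and where a whole thing is asked for, a point or a joint stands for the part that bears it (a point fixed in the world has none). Each returns a list of dicts, best first, with "confidence" (0 to 1); they miss things now and then, are a little off and sometimes report something else, mostly with a low value. They report only what shows in the picture. A call takes as long as a camera call.
- boxes_of(picture, target): "box" ([left, top, right, bottom] in pixels, round what is visible of it).
- place_of(picture, target): "pixel" ([row, column] in pixels: a listed point, or the origin of a listed thing).
The state is a dict: "time": time; "joint_pos": joint angles; "dq": joint speeds; "tau": joint torques, N m; "tcp_pos": TCP position; "orientation": TCP orientation; "ft_force": force on the tool from outside, world axes, zero at the start; "ft_torque": the same for the moment, N m; "opening": finger opening in m.
Only numpy, scipy, OpenCV 4.12 (cv2) and the standard library are available. Lean on these libraries where they do the work, as an engineer would, in place of code of your own. Each camera call takes 0.05 s, during which the arm holds its last target.

## Working session

There is one attempt and no reset: what is moved stays moved. The work goes in short steps, Python scripts to look and compute and a tool call to move; the robot and the scene stay as the last step left them, time stands still between calls to the robot, and variables do not carry over. Pictures are saved under pics/ and viewed, and the job is handed in when it is done.

Besides the shell and the picture viewer there is one more tool, called as a command line: name --argument value ..., lists and objects as JSON in quotes. servo_tool: Moves the arm, as the interface text tells. Its arguments: {"type":"object","properties":{"plan":{"type":"array"},"squeeze":{"type":"number"}},"required":["plan"]}

```bash
mkdir -p pics; ls; cat > h.py <<'E'
import numpy as np, cv2
from workcell import *
def snap(n,f):
    p=snapshot(n); cv2.imwrite('pics/'+f,np.asarray(p['pixels'])); return p
def ray(p,rc):
    T=np.array(p['cam_to_world']); d=np.array([(rc[1]-p['cx'])/p['fx'],(rc[0]-p['cy'])/p['fy'],1.]); return T[:3,3],T[:3,:3]@d
def atz(p,rc,z):
    o,d=ray(p,rc); return o+d*(z-o[2])/d[2]
def tri(a,ra,b,rb):
    o1,d1=ray(a,ra);o2,d2=ray(b,rb)
    A=np.stack([d1,-d2],1);s=np.linalg.lstsq(A,o2-o1,rcond=None)[0]
    x,y=o1+s[0]*d1,o2+s[1]*d2
    return (x+y)/2,np.linalg.norm(x-y)
def proj(p,X):
    T=np.linalg.inv(np.array(p['cam_to_world'])); c=T[:3,:3]@X+T[:3,3]; return np.array([p['cy']+p['fy']*c[1]/c[2],p['cx']+p['fx']*c[0]/c[2]])
E
python3 - <<'E'
from h import *
np.set_printoptions(precision=4,suppress=True)
o=get_obs(); print({k:np.round(v,4).tolist() for k,v in o.items()}); print(tcp_to_grasp)
s=snap('side','side0.png');t=snap('top','top0.png')
for n in ['lid_knob','lid','cork_mat','gauge_pot','timer','petri_dish','marker','stir_bar0','log_book','forceps']:
    for nm,p in (('s',s),('t',t)):
        r=place_of(p,n)[:2]; print(n,nm,[(np.round(q['pixel']).tolist(),round(q['confidence'],2), atz(p,q['pixel'],{'lid_knob':.16,'lid':.068}.get(n,0)).round(3).tolist()) for q in r])
a=place_of(s,'lid_knob')[0]['pixel'];b=place_of(t,'lid_knob')[0]['pixel'];print(tri(s,a,t,b))
E
```

```text
pics
{'time': 0.0, 'joint_pos': [1.0558, 0.2178, 1.6149, -0.0, 1.3113, -0.1122], 'dq': [0.0009, -0.0001, -0.0022, 0.0002, 0.0007, 0.0004], 'tau': [-0.0001, -39.6855, -30.3851, -0.0002, 0.0099, 0.0], 'tcp_pos': [0.2446, 0.5743, 0.23], 'orientation': [0.0005, 0.8343, 0.5514, -0.0011], 'ft_force': [0.7161, -0.4078, 0.038], 'ft_torque': [0.0183, -0.0031, 0.019], 'opening': 0.0852}
-0.0187
lid_knob s [([170.0, 296.0], 0.96, [0.503, 0.057, 0.16]), ([286.0, 279.0], 0.39, [0.487, 0.475, 0.16])]
lid_knob t [([218.0, 309.0], 0.58, [0.498, 0.039, 0.16])]
lid s [([200.0, 294.0], 0.59, [0.508, 0.042, 0.068]), ([186.0, 317.0], 0.56, [0.452, -0.045, 0.068])]
lid t [([222.0, 305.0], 0.68, [0.497, 0.043, 0.068]), ([201.0, 142.0], 0.51, [0.54, 0.456, 0.068])]
cork_mat s [([285.0, 277.0], 0.78, [0.514, 0.294, 0.0])]
cork_mat t [([219.0, 203.0], 0.96, [0.505, 0.308, 0.0])]
gauge_pot s [([223.0, 291.0], 0.76, [0.513, 0.047, 0.0])]
gauge_pot t [([220.0, 300.0], 0.64, [0.508, 0.049, 0.0])]
timer s [([220.0, 328.0], 0.84, [0.415, 0.018, 0.0])]
timer t [([260.0, 316.0], 0.57, [0.403, 0.005, 0.0])]
petri_dish s [([235.0, 257.0], 0.72, [0.59, 0.117, 0.0])]
petri_dish t [([192.0, 279.0], 0.94, [0.583, 0.109, 0.0]), ([261.0, 312.0], 0.49, [0.402, 0.017, 0.0])]
marker s [([294.0, 229.0], 0.58, [0.606, 0.337, 0.0])]
marker t [([180.0, 197.0], 0.58, [0.609, 0.329, 0.0])]
stir_bar0 s [([292.0, 327.0], 0.51, [0.409, 0.298, 0.0])]
stir_bar0 t [([258.0, 211.0], 0.43, [0.403, 0.283, 0.0])]
log_book s [([186.0, 316.0], 0.64, [0.458, -0.182, 0.0])]
log_book t [([244.0, 391.0], 0.76, [0.449, -0.194, 0.0]), ([195.0, 281.0], 0.27, [0.576, 0.102, 0.0])]
forceps s [([350.0, 238.0], 0.56, [0.558, 0.469, 0.0])]
forceps t [([201.0, 141.0], 0.51, [0.55, 0.477, 0.0])]
(array([0.5016, 0.0382, 0.1509]), np.float64(0.005649890956296191))
```

View pics/side0.png

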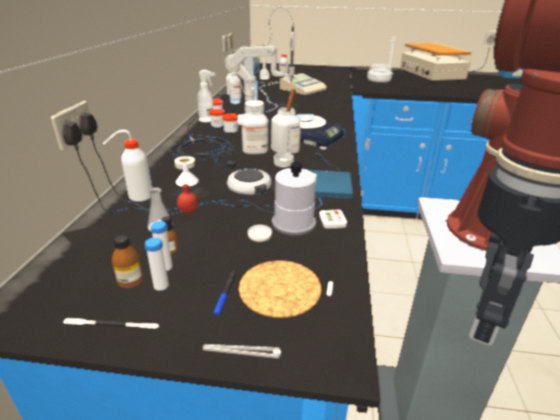

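View pics/top0.png

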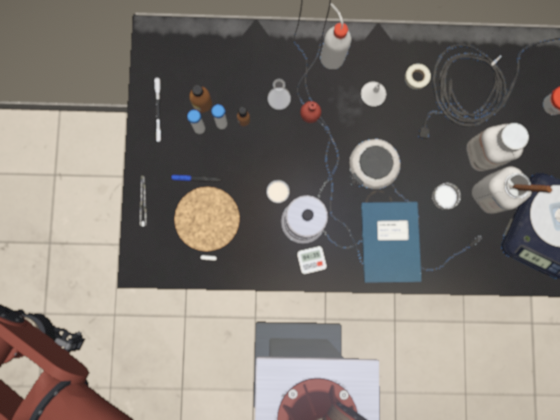

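The pictures show the lid with its knob at about side (169,297) and top (214,307). The mat, the ochre disc, is at side (288,280) and top (218,207). I'll move above the pot and refine with the wrist camera.

servo_tool --plan '[[[-0.5,0.55,-0.2],[0,0,0],1],[[-0.86,0.98,-0.2],[0,0,0],1],[[-0.86,0.98,-0.2],[0,0,0],1],[[-0.86,0.98,-0.2],[0,0,0],1],[[-0.86,0.98,-0.2],[0,0,0],1]]'

```text
time: 1.62
tcp_pos: [0.3223, 0.4122, 0.2616]
orientation: [0.0, 0.834, 0.552, 0.0]
ft_force: [0.8, 0.5, 0.5]
opening: 0.0854
```

servo_tool --plan '[[[-0.86,0.98,0],[0,0,0],1],[[-0.86,0.98,0],[0,0,0],1],[[-0.86,0.98,0],[0,0,0],1],[[-0.86,0.98,0],[0,0,0],1],[[-0.86,0.98,0],[0,0,0],1]]'

```text
time: 2.03
tcp_pos: [0.4071, 0.2357, 0.2617]
orientation: [0.0, 0.834, 0.551, 0.001]
ft_force: [0.9, -0.2, 0.2]
opening: 0.0853
```

servo_tool --plan '[[[-0.86,0.98,0],[0,0,0],1],[[-0.86,0.98,0],[0,0,0],1],[[-0.6,0.6,0],[0,0,0],1],[[0,0,0],[0,0,0],1],[[0,0,0],[0,0,0],1]]'

```text
time: 2.45
tcp_pos: [0.4505, 0.1422, 0.2614]
orientation: [-0.0, 0.835, 0.55, 0.0]
ft_force: [0.6, 0.3, 0.1]
opening: 0.0854
```

```bash
python3 - <<'E'
from h import *
np.set_printoptions(precision=4,suppress=True)
o=get_obs(); print({k:np.round(v,4).tolist() for k,v in o.items()})
w=snap('wrist','w1.png');t=snap('top','top1.png');s=snap('side','side1.png')
for n,z in [('lid_knob',.16),('lid',.068),('gauge_pot',0),('cork_mat',0)]:
    for nm,p in (('w',w),('t',t),('s',s)):
        r=place_of(p,n)[:2]; print(n,nm,[(np.round(q['pixel']).tolist(),round(q['confidence'],2), atz(p,q['pixel'],z).round(3).tolist()) for q in r])
E
```

```text
{'time': 2.45, 'joint_pos': [0.1567, -0.1433, 1.9278, 0.0005, 1.3569, -1.008], 'dq': [0.0479, -0.0025, 0.0056, 0.0119, 0.0024, 0.0047], 'tau': [-0.9937, -24.7085, -31.094, -0.1288, -0.0372, -0.0374], 'tcp_pos': [0.4505, 0.1422, 0.2614], 'orientation': [-0.0002, 0.8352, 0.5499, 0.0002], 'ft_force': [0.6349, 0.2914, 0.107], 'ft_torque': [0.0348, -0.0406, 0.0257], 'opening': 0.0854}
lid_knob w [([324.0, 192.0], 0.62, [0.508, 0.044, 0.16])]
lid_knob t [([217.0, 310.0], 0.84, [0.499, 0.037, 0.16])]
lid_knob s [([168.0, 294.0], 0.76, [0.509, 0.047, 0.16])]
lid w [([270.0, 215.0], 0.88, [0.509, 0.046, 0.068])]
lid t [([220.0, 305.0], 0.93, [0.503, 0.042, 0.068])]
lid s [([202.0, 298.0], 0.72, [0.496, 0.05, 0.068])]
gauge_pot w [([163.0, 431.0], 0.25, [0.512, 0.301, 0.0])]
gauge_pot t []
gauge_pot s [([223.0, 293.0], 0.61, [0.506, 0.048, 0.0])]
cork_mat w [([164.0, 430.0], 0.86, [0.512, 0.299, 0.0])]
cork_mat t []
cork_mat s [([284.0, 282.0], 0.93, [0.505, 0.29, 0.0]), ([291.0, 328.0], 0.63, [0.407, 0.295, 0.0])]
```

View pics/w1.png

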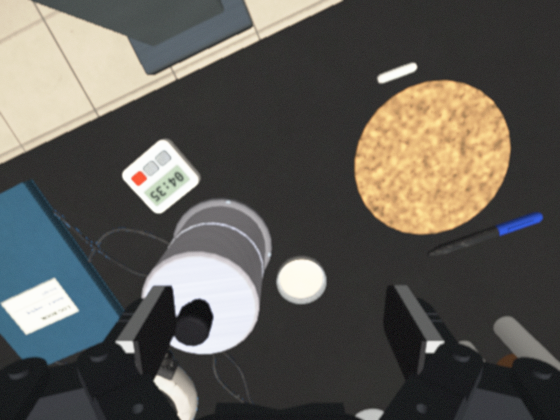

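servo_tool --plan '[[[-0.6,0.8,0],[0,0,0],1],[[-0.6,0.8,0],[0,0,0],1],[[-0.6,0.8,0],[0,0,0],1],[[-0.4,0.6,0],[0,0,0],1],[[0,0,0],[0,0,0],1]]'

```text
time: 3.62
tcp_pos: [0.5089, 0.044, 0.2615]
orientation: [0.001, 0.835, 0.55, 0.0]
ft_force: [0.2, 0.0, 0.9]
opening: 0.0853
```

```bash
python3 - <<'E'
from h import *
np.set_printoptions(precision=4,suppress=True)
o=get_obs(); print(o['tcp_pos'],o['orientation'],o['time'])
w=snap('wrist','w2.png');s=snap('side','side2.png')
for n,z in [('lid_knob',.16),('lid',.068),('cork_mat',0)]:
    for nm,p in (('w',w),('s',s)):
        r=place_of(p,n)[:2]; print(n,nm,[(np.round(q['pixel']).tolist(),round(q['confidence'],2), atz(p,q['pixel'],z).round(3).tolist()) for q in r])
for nm,p in (('w',w),('s',s)):
    h=cv2.cvtColor(np.asarray(p['pixels']),cv2.COLOR_BGR2HSV); m=cv2.inRange(h,(8,80,100),(28,255,255))
    n,l,st,c=cv2.connectedComponentsWithStats(m); i=1+st[1:,4].argmax()
    cs,_=cv2.findContours((l==i).astype('u1'),cv2.RETR_EXTERNAL,cv2.CHAIN_APPROX_NONE); c=max(cs,key=len)[:,0]
    P=np.array([atz(p,(y,x),.005)[:2] for x,y in c],np.float32)
    print(nm,st[i],cv2.minEnclosingCircle(P))
E
```

```text
[0.5089 0.044  0.2615] [0.0012 0.8353 0.5498 0.0001] 3.6167
lid_knob w [([209.0, 278.0], 0.68, [0.506, 0.045, 0.16])]
lid_knob s [([168.0, 296.0], 0.63, [0.504, 0.045, 0.16])]
lid w [([181.0, 279.0], 0.9, [0.508, 0.044, 0.068])]
lid s [([199.0, 298.0], 0.57, [0.497, 0.039, 0.068]), ([283.0, 280.0], 0.49, [0.499, 0.365, 0.068])]
cork_mat w [([74.0, 508.0], 0.62, [0.512, 0.301, 0.0])]
cork_mat s [([284.0, 280.0], 0.62, [0.509, 0.291, 0.0])]
w [  426     0   134   156 18254] ((0.5097309350967407, 0.2988584041595459), 0.08577649295330048)
s [ 238  260   84   58 3874] ((0.5072078704833984, 0.30109429359436035), 0.0892886072397232)
```

View pics/w2.png

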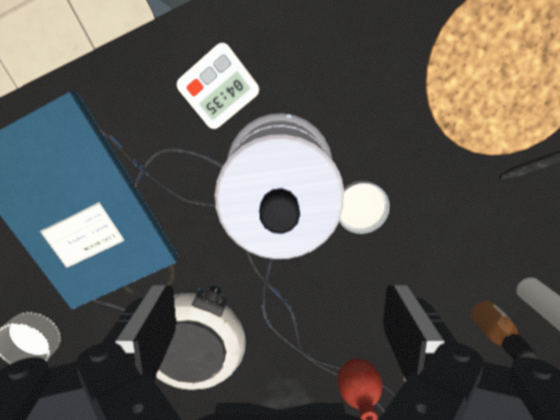

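servo_tool --plan '[[[0,0,1],[0,0,0],1],[[0,0,1],[0,0,0],1],[[0,0,1],[0,0,0],1],[[0,0,0.6],[0,0,0],1],[[0,0,0],[0,0,0],1]]'

```text
time: 4.43
tcp_pos: [0.5026, 0.048, 0.1483]
orientation: [-0.003, 0.834, 0.552, -0.004]
ft_force: [-1.2, 0.5, -0.4]
opening: 0.0852
```

```bash
python3 - <<'E'
from h import *
o=get_obs(); print(o['tcp_pos'],o['orientation'],o['time'],o['ft_force'])
s=snap('side','side3.png');w=snap('wrist','w3.png')
im=np.asarray(s['pixels'])[80:250,220:370]; cv2.imwrite('pics/side3z.png',cv2.resize(im,None,fx=3.5,fy=3.5,interpolation=2))
for z in(.138,.15,.172): print(z,proj(s,np.array([.508,.044,z])))
print(proj(s,np.array(o['tcp_pos'])))
E
```

```text
[0.50258127 0.04801177 0.14829899] [-0.00298321  0.83398377  0.55176589 -0.00407159] 4.4333 [-1.17141919  0.52074725 -0.36548299]
0.138 [175.31243203 294.41493775]
0.15 [170.8951562  294.58160293]
0.172 [162.65116154 294.8926514 ]
[172.36722123 296.58909292]
```

View pics/side3z.png

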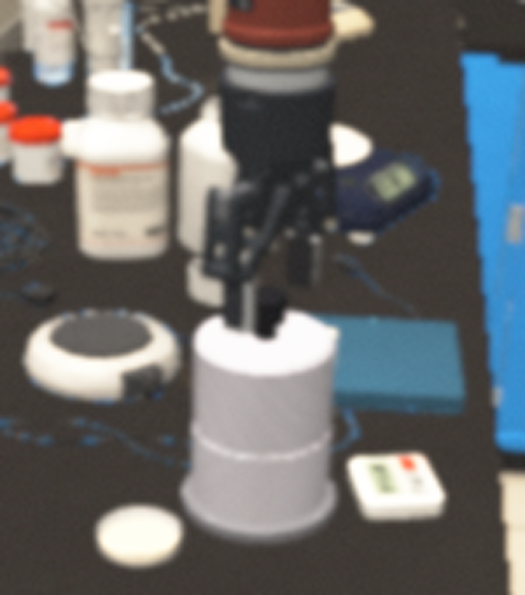

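View pics/w3.png

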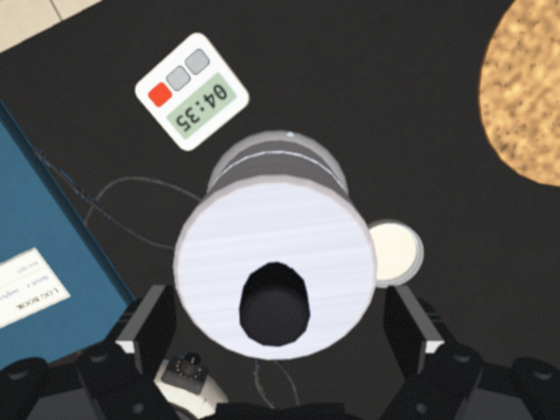

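servo_tool --plan '[[[0,0,0],[0,0,0],1]]'

```text
time: 4.62
tcp_pos: [0.5083, 0.0475, 0.1551]
orientation: [0.001, 0.834, 0.552, 0.001]
ft_force: [-0.0, 0.3, 0.1]
opening: 0.0855
```

```bash
python3 - <<'E'
from h import *
o=get_obs(); print(o['tcp_pos'],o['orientation'],o['time'],o['dq'])
w=snapshot('wrist')
for n,z in [('lid_knob',.16),('lid',.068),]:
    print(n,[(q['pixel'],q['confidence'],atz(w,q['pixel'],z)) for q in place_of(w,n)[:2]])
im=np.asarray(w['pixels']); 
print(proj(w,np.array([.508,.044,.172])),proj(w,np.array([.508,.044,.150])),proj(w,np.array([.508,.044,.138])))
E
```

```text
[0.50831545 0.04749426 0.15513513] [0.00092855 0.83411297 0.55159142 0.00126171] 4.6167 [-0.00343331 -0.01341407 -0.01621357 -0.0011227  -0.0024179   0.00126874]
lid_knob [([290.6, 273.2], 0.67, array([0.50759722, 0.04556369, 0.16      ]))]
lid [([219.1, 272.5], 0.63, array([0.5064956 , 0.04403138, 0.068     ]))]
[308.20666757 269.57387076] [281.21504462 270.7419328 ] [269.14585397 271.26422683]
```

servo_tool --plan '[[[-0.08,0,0.1],[0,0,0],0.3],[[0,0,0.1],[0,0,0],0.3],[[0,0,0.05],[0,0,0],0.3],[[0,0,0],[0,0,0],0.3],[[0,0,0],[0,0,0],0.3]]' --squeeze 40

```text
time: 5.18
tcp_pos: [0.5058, 0.045, 0.1455]
orientation: [-0.0, 0.834, 0.551, -0.0]
ft_force: [-0.5, 0.4, -0.2]
opening: 0.0556
```

```bash
python3 - <<'E'
from h import *
import workcell
o=get_obs(); print(o['tcp_pos'],o['orientation'],o['time'],o['opening'],o['ft_force'],workcell.tcp_to_grasp)
s=snap('side','side4.png');w=snap('wrist','w4.png')
im=np.asarray(s['pixels'])[110:210,250:340]; cv2.imwrite('pics/side4z.png',cv2.resize(im,None,fx=5,fy=5,interpolation=2))
E
```

```text
[0.50577383 0.04501836 0.14549239] [-2.15248734e-04  8.34315658e-01  5.51286921e-01 -2.59735113e-04] 5.1833 0.05564970724186879 [-0.5319718   0.41365416 -0.23022193] -0.0187
```

View pics/side4z.png

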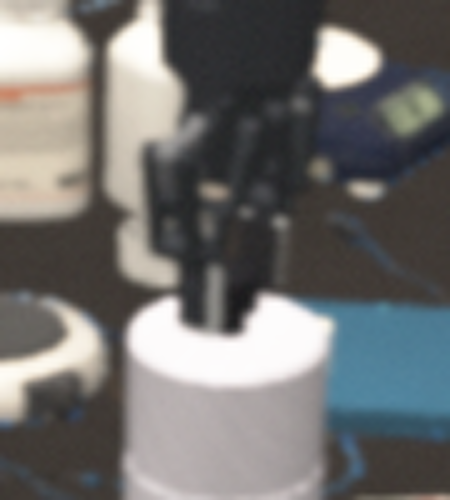

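View pics/w4.png

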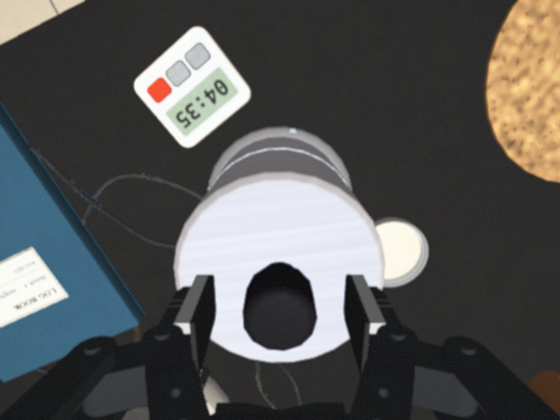

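servo_tool --plan '[[[0,0,0.07],[0,0,0],0],[[0,0,0],[0,0,0],-0.4],[[0,0,0],[0,0,0],-1],[[0,0,0],[0,0,0],-1],[[0,0,0],[0,0,0],-1]]' --squeeze 45

```text
time: 5.7
tcp_pos: [0.5061, 0.045, 0.1436]
orientation: [0.0, 0.834, 0.551, 0.0]
ft_force: [-0.2, -0.8, 0.7]
opening: 0.0274
```

servo_tool --plan '[[[0,0,0],[0,0,0],-1],[[0,0,0],[0,0,0],-1]]'

```text
time: 5.87
tcp_pos: [0.5061, 0.045, 0.1436]
orientation: [0.0, 0.834, 0.551, 0.0]
ft_force: [0.6, 0.2, -0.1]
opening: 0.0274
```

```bash
python3 - <<'E'
from h import *
o=get_obs(); print(o['tcp_pos'],o['orientation'],o['time'],o['opening'],o['ft_force'])
w=snap('wrist','w5.png')
E
```

```text
[0.5060606  0.04504036 0.14364449] [3.00329995e-05 8.34258435e-01 5.51373615e-01 1.40395214e-05] 5.8667 0.02739470476971637 [ 0.62010158  0.1831607  -0.14835858]
```

View pics/w5.png

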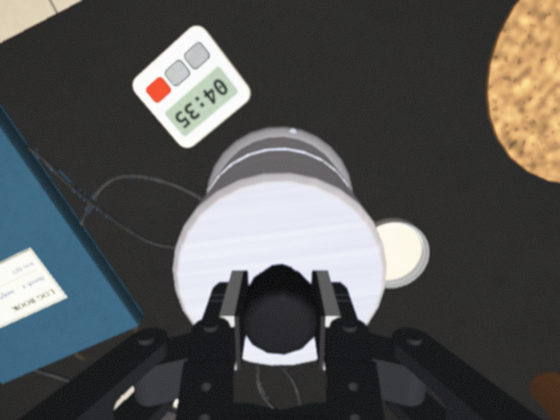

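servo_tool --plan '[[[0,0,-0.15],[0,0,0],-1],[[0,0,-0.4],[0,0,0],-1],[[0,0,-0.6],[0,0,0],-1],[[0,0,-0.7],[0,0,0],-1],[[0,0,-0.7],[0,0,0],-1]]'

```text
time: 6.33
tcp_pos: [0.5056, 0.0451, 0.2215]
orientation: [-0.0, 0.834, 0.551, -0.0]
ft_force: [0.6, 0.3, -1.3]
opening: 0.0276
```

servo_tool --plan '[[[0,0,-0.6],[0,0,0],-1],[[0,0,-0.3],[0,0,0],-1],[[0,0,0],[0,0,0],-1],[[0,0,0],[0,0,0],-1]]'

```text
time: 6.67
tcp_pos: [0.5061, 0.0451, 0.2476]
orientation: [0.0, 0.834, 0.551, 0.0]
ft_force: [-1.2, 0.4, -2.1]
opening: 0.0272
```

```bash
python3 - <<'E'
from h import *
o=get_obs(); print(o['tcp_pos'],o['orientation'],o['time'],o['opening'],o['ft_force'])
w=snap('wrist','w6.png');s=snap('side','side6.png')
E
```

```text
[0.50614172 0.04508027 0.24762446] [2.67445710e-04 8.34266413e-01 5.51361335e-01 3.97169544e-04] 6.6667 0.027161409225381444 [-1.20565708  0.44378318 -2.09884884]
```

View pics/side6.png

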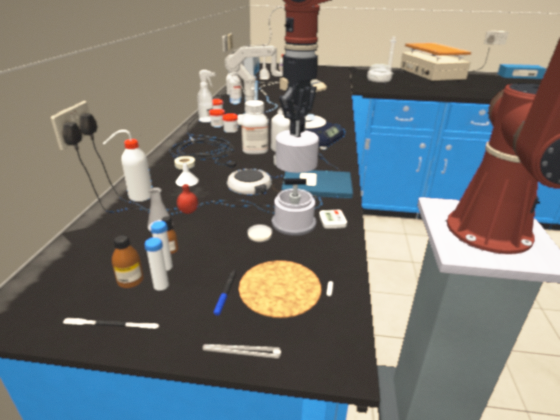

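servo_tool --plan '[[[0.3,-0.12,0],[0,0,0],-1],[[0.6,-0.25,0],[0,0,0],-1],[[0.8,-0.33,0],[0,0,0],-1],[[0.8,-0.33,0],[0,0,0],-1],[[0.8,-0.33,0],[0,0,0],-1]]'

```text
time: 7.18
tcp_pos: [0.5063, 0.1536, 0.2457]
orientation: [-0.001, 0.834, 0.551, -0.001]
ft_force: [0.2, -0.8, -1.2]
opening: 0.0274
```

servo_tool --plan '[[[0.8,-0.33,0],[0,0,0],-1],[[0.8,-0.33,0],[0,0,0],-1],[[0.8,-0.33,0],[0,0,0],-1],[[0.8,-0.33,0],[0,0,0],-1],[[0.7,-0.3,0],[0,0,0],-1]]'

```text
time: 7.6
tcp_pos: [0.5072, 0.281, 0.2455]
orientation: [-0.001, 0.834, 0.552, -0.001]
ft_force: [0.8, 0.7, -1.7]
opening: 0.0276
```

servo_tool --plan '[[[0.45,-0.19,0],[0,0,0],-1],[[0.2,-0.08,0],[0,0,0],-1],[[0,0,0],[0,0,0],-1],[[0,0,0],[0,0,0],-1]]'

```text
time: 7.93
tcp_pos: [0.5083, 0.2994, 0.2465]
orientation: [0.0, 0.834, 0.552, -0.001]
ft_force: [0.3, 0.1, -1.1]
opening: 0.0274
```

```bash
python3 - <<'E'
from h import *
o=get_obs(); print(o['tcp_pos'],o['orientation'],o['time'],o['opening'],o['ft_force'])
w=snap('wrist','w7.png');s=snap('side','side7.png')
print([ (q['pixel'],q['confidence'],atz(s,q['pixel'],.123)) for q in place_of(s,'rod_grip')[:2]])
E
```

```text
[0.50834348 0.29941907 0.24651881] [ 2.90187048e-04  8.34155702e-01  5.51528271e-01 -8.64155386e-04] 7.9333 0.027365905856091527 [ 0.26645101  0.09354294 -1.14031859]
[]
```

View pics/side7.png

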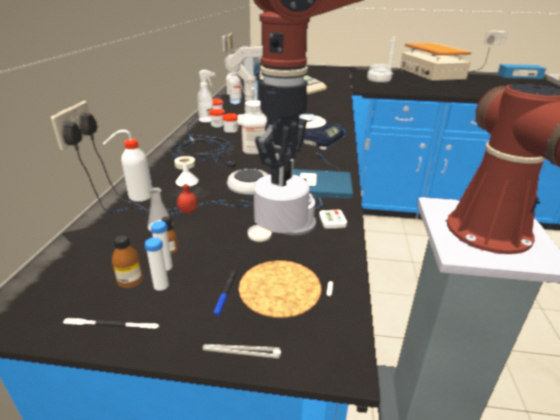

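servo_tool --plan '[[[0,0,0.4],[0,0,0],-1],[[0,0,0.7],[0,0,0],-1],[[0,0,0.7],[0,0,0],-1],[[0,0,0.7],[0,0,0],-1],[[0,0,0.7],[0,0,0],-1]]'

```text
time: 8.5
tcp_pos: [0.5085, 0.2989, 0.1496]
orientation: [0.0, 0.835, 0.551, -0.0]
ft_force: [-0.5, 0.2, -2.1]
opening: 0.0276
```

servo_tool --plan '[[[0,0,0.6],[0,0,0],-1],[[0,0,0.4],[0,0,0],-1],[[0,0,0.25],[0,0,0],-1],[[0,0,0.15],[0,0,0],-1],[[0,0,0.1],[0,0,0],-1]]'

```text
time: 8.92
tcp_pos: [0.5089, 0.2998, 0.106]
orientation: [0.0, 0.834, 0.551, 0.0]
ft_force: [0.0, 0.2, -1.5]
opening: 0.0278
```

servo_tool --plan '[[[0,0,0.15],[0,0,0],-1],[[0,0,0.1],[0,0,0],-1],[[0,0,0.1],[0,0,0],-1],[[0,0,0],[0,0,0],-1],[[0,0,0],[0,0,0],-1]]'

```text
time: 9.33
tcp_pos: [0.5087, 0.3, 0.0959]
orientation: [0.0, 0.834, 0.551, 0.0]
ft_force: [0.7, -0.7, -0.9]
opening: 0.0274
```

```bash
python3 - <<'E'
from h import *
o=get_obs(); print(o['tcp_pos'],o['orientation'],o['time'],o['opening'],o['ft_force'])
w=snap('wrist','w8.png');s=snap('side','side8.png')
print(proj(s,np.array([.51,.3,0.005])),proj(s,np.array([.51,.3,0.012])))
E
```

```text
[0.50874376 0.30001668 0.09588358] [3.38396612e-05 8.34224647e-01 5.51424717e-01 1.38373502e-04] 9.3333 0.0273987140815539 [ 0.72920276 -0.69872998 -0.91488703]
[285.35411342 278.64913503] [282.77957855 278.69592848]
```

View pics/side8.png

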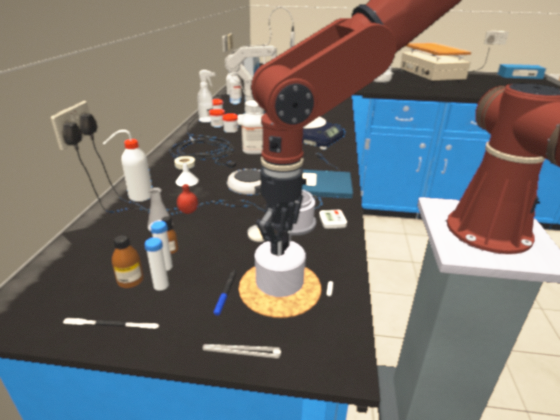

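View pics/w8.png

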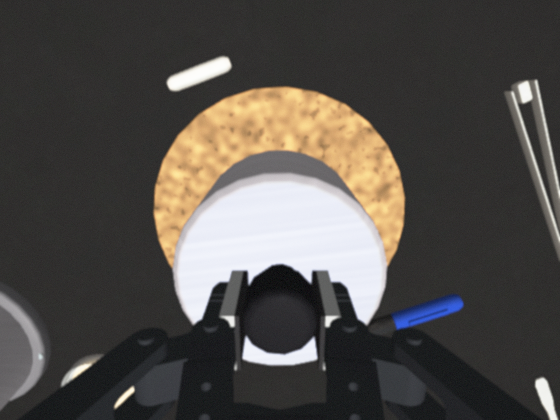

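servo_tool --plan '[[[0,0,0.12],[0,0,0],-1],[[0,0,0.12],[0,0,0],-1],[[0,0,0.1],[0,0,0],-1],[[0,0,0.06],[0,0,0],-1],[[0,0,0.04],[0,0,0],-1]]'

```text
time: 9.85
tcp_pos: [0.5082, 0.2997, 0.0818]
orientation: [-0.0, 0.834, 0.551, -0.001]
ft_force: [0.4, -0.2, -1.3]
opening: 0.0275
```

servo_tool --plan '[[[0,0,0.04],[0,0,0],-1],[[0,0,0.02],[0,0,0],-1],[[0,0,0],[0,0,0],-1],[[0,0,0],[0,0,0],-1]]'

```text
time: 10.18
tcp_pos: [0.5088, 0.3, 0.0808]
orientation: [0.0, 0.834, 0.551, 0.0]
ft_force: [0.3, 0.4, -0.6]
opening: 0.0272
```

servo_tool --plan '[[[0,0,0.03],[0,0,0],-1],[[0,0,0],[0,0,0],-1],[[0,0,0],[0,0,0],-1]]'

```text
time: 10.43
tcp_pos: [0.509, 0.3001, 0.0806]
orientation: [0.0, 0.834, 0.551, 0.0]
ft_force: [-1.7, -1.4, 2.9]
opening: 0.0273
```

servo_tool --plan '[[[0,0,0.03],[0,0,0],-1],[[0,0,0],[0,0,0],-1],[[0,0,0],[0,0,0],-1]]'

```text
time: 10.68
tcp_pos: [0.509, 0.3001, 0.0806]
orientation: [0.0, 0.834, 0.551, 0.0]
ft_force: [-3.9, -1.2, 8.8]
opening: 0.0274
```

Seated (contact force rising). I'll release and rise.

servo_tool --plan '[[[0,0,-0.03],[0,0,0],-0.2],[[0,0,0],[0,0,0],0.1],[[0,0,0],[0,0,0],0.4],[[0,0,0],[0,0,0],0.4],[[0,0,0],[0,0,0],0.4]]'

```text
time: 11.1
tcp_pos: [0.5085, 0.2999, 0.0794]
orientation: [-0.0, 0.834, 0.551, -0.0]
ft_force: [0.4, 0.1, -0.2]
opening: 0.0596
```

servo_tool --plan '[[[0,0,-0.2],[0,0,0],0.4],[[0,0,-0.5],[0,0,0],0.4],[[0,0,-0.8],[0,0,0],0.4],[[0,0,-0.8],[0,0,0],0.4],[[0,0,-0.8],[0,0,0],1]]'

```text
time: 11.52
tcp_pos: [0.5084, 0.2998, 0.1738]
orientation: [-0.0, 0.834, 0.551, -0.0]
ft_force: [0.1, 0.1, 0.1]
opening: 0.0703
```

servo_tool --plan '[[[0,0,-0.8],[0,0,0],1],[[0,0,-0.8],[0,0,0],1],[[0,0,-0.5],[0,0,0],1],[[0,0,-0.2],[0,0,0],1]]'

```text
time: 11.85
tcp_pos: [0.5104, 0.3007, 0.246]
orientation: [0.001, 0.834, 0.551, 0.003]
ft_force: [0.6, 0.9, 0.7]
opening: 0.0855
```

```bash
python3 - <<'E'
from h import *
np.set_printoptions(precision=4,suppress=True)
o=get_obs(); print(o['tcp_pos'],o['orientation'],o['time'],o['opening'],o['joint_pos'])
w=snap('wrist','w9.png');s=snap('side','side9.png');t=snap('top','top9.png')
for n,z in [('lid_knob',.097),('lid',.005),('rod_grip',.123),('gauge_pot',0)]:
  for nm,p in (('w',w),('s',s),('t',t)):
    print(n,nm,[ (q['pixel'],round(q['confidence'],2),atz(p,q['pixel'],z)) for q in place_of(p,n)[:2]])
E
```

```text
[0.5104 0.3007 0.246 ] [0.0006 0.8342 0.5514 0.0032] 11.85 0.08545140968156381 [ 0.414   0.1323  1.6827 -0.      1.3201 -0.7541]
lid_knob w [([193.3, 274.1], 0.84, array([0.5082, 0.2983, 0.097 ]))]
lid_knob s [([249.0, 280.0], 0.59, array([0.5089, 0.2977, 0.097 ]))]
lid_knob t [([216.1, 204.8], 0.57, array([0.5027, 0.2929, 0.097 ]))]
lid w [([172.8, 277.3], 0.78, array([0.5116, 0.2997, 0.005 ]))]
lid s [([282.6, 278.8], 0.92, array([0.5109, 0.2915, 0.005 ]))]
lid t [([219.6, 204.9], 0.8, array([0.5036, 0.3033, 0.005 ]))]
rod_grip w []
rod_grip s [([181.2, 293.2], 0.59, array([0.5102, 0.0469, 0.123 ])), ([197.0, 296.7], 0.2, array([0.4936, 0.127 , 0.123 ]))]
rod_grip t [([216.4, 308.4], 0.47, array([0.505 , 0.0383, 0.123 ]))]
gauge_pot w [([254.7, 68.9], 0.61, array([0.5066, 0.0373, 0.    ]))]
gauge_pot s [([222.8, 292.8], 0.58, array([0.5074, 0.0458, 0.    ]))]
gauge_pot t []
```

View pics/w9.png

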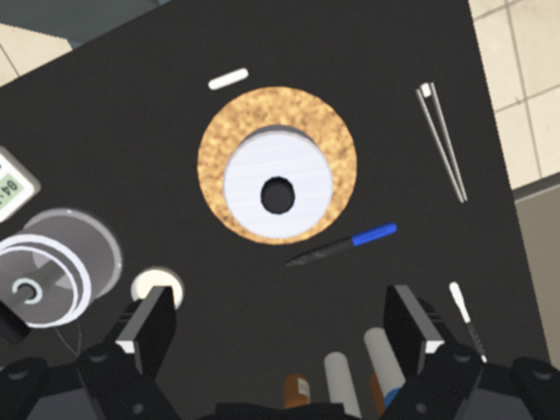

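View pics/side9.png

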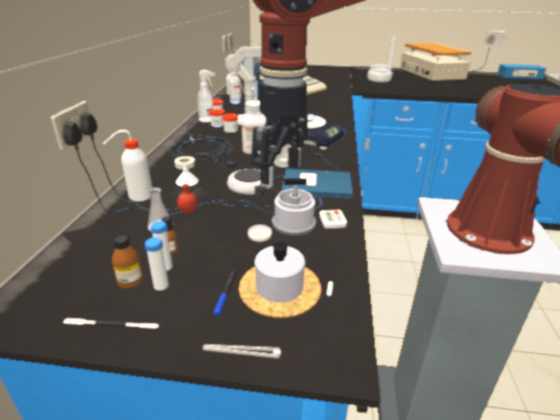

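View pics/top9.png

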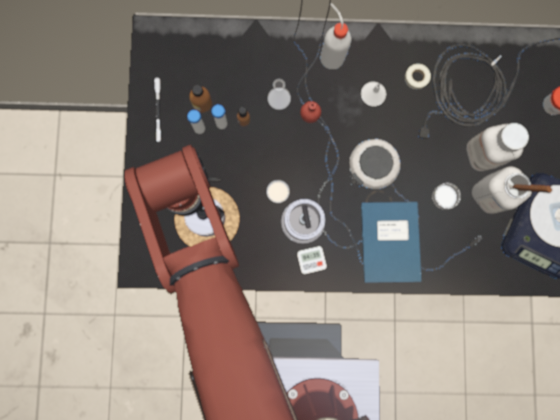

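servo_tool --plan '[[[-0.4,0.17,0],[0,0,0],1],[[-0.8,0.33,0],[0,0,0],1],[[-0.9,0.38,0],[0,0,0],1],[[-0.9,0.38,0],[0,0,0],1],[[-0.9,0.38,0],[0,0,0],1]]'

```text
time: 13.02
tcp_pos: [0.5077, 0.1711, 0.2419]
orientation: [0.0, 0.834, 0.552, -0.0]
ft_force: [0.8, 0.0, -0.0]
opening: 0.0857
```

servo_tool --plan '[[[-0.9,0.38,0],[0,0,0],1],[[-0.9,0.38,0],[0,0,0],1],[[-0.9,0.38,0],[0,0,0],1],[[-0.7,0.3,0],[0,0,0],1],[[-0.4,0.15,0],[0,0,0],1]]'

```text
time: 13.43
tcp_pos: [0.5069, 0.0461, 0.242]
orientation: [0.001, 0.835, 0.55, -0.0]
ft_force: [-0.1, 0.7, -0.6]
opening: 0.0852
```

servo_tool --plan '[[[-0.15,0.06,0],[0,0,0],1],[[0,0,0],[0,0,0],1],[[0,0,0],[0,0,0],1]]'

```text
time: 13.68
tcp_pos: [0.507, 0.0446, 0.2419]
orientation: [-0.0, 0.834, 0.551, 0.0]
ft_force: [0.0, 0.2, -0.0]
opening: 0.0855
```

```bash
python3 - <<'E'
from h import *
np.set_printoptions(precision=4,suppress=True)
o=get_obs(); print(o['tcp_pos'],o['orientation'],o['time'],o['opening'],o['joint_pos'])
w=snap('wrist','w10.png')
for n,z in [('rod_grip',.123),('gauge_pot',0),('collar_top',.085)]:
  for nm,p in (('w',w),):
    print(n,nm,[ (q['pixel'],round(q['confidence'],2),atz(p,q['pixel'],z)) for q in place_of(p,n)[:2]])
E
```

```text
[0.507  0.0446 0.2419] [-0.0001  0.8344  0.5511  0.0002] 13.6833 0.08548291681545406 [-0.0506 -0.0425  1.8721  0.0005  1.3118 -1.2181]
rod_grip w [([206.8, 281.6], 0.94, array([0.5085, 0.0465, 0.123 ]))]
gauge_pot w [([173.7, 277.6], 0.86, array([0.508 , 0.0428, 0.    ]))]
collar_top w [([193.3, 280.4], 0.71, array([0.508 , 0.0458, 0.085 ])), ([208.6, 277.3], 0.59, array([0.5195, 0.038 , 0.085 ]))]
```

View pics/w10.png

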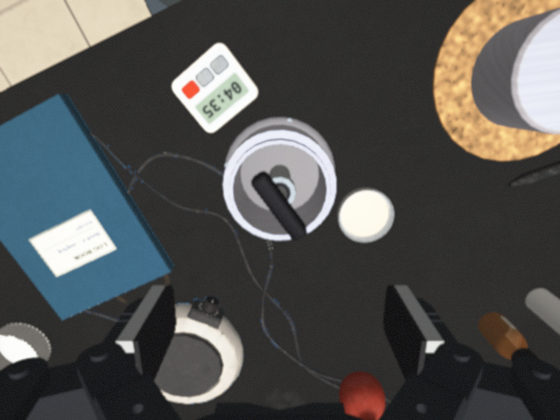

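The bar of the grip runs from about (177,259) to (234,300) (row, col), centred at (206,280).

```bash
python3 - <<'E'
from h import *
w=snapshot('wrist'); im=np.asarray(w['pixels'])
g=cv2.cvtColor(im,cv2.COLOR_BGR2GRAY)
m=np.zeros_like(g); m[165:245,245:312]=(g[165:245,245:312]<45)*255
n,l,st,c=cv2.connectedComponentsWithStats(m); i=1+st[1:,4].argmax(); print(st[i],c[i])
ys,xs=np.where(l==i); P=np.array([atz(w,(y,x),.129)[:2] for y,x in zip(ys,xs)])
cc,(W,H),a=cv2.minAreaRect(P.astype(np.float32)*1000); print(cc,W,H,a)
u,s,v=np.linalg.svd(P-P.mean(0),full_matrices=False); print(P.mean(0),v[0],np.degrees(np.arctan2(v[0][1],v[0][0])))
E
```

```text
[252 173  53  69 705] [279.00141844 206.49078014]
(506.7088623046875, 46.277278900146484) 58.40264892578125 13.960654258728027 11.16135025024414
[0.50614113 0.04639112] [0.98378707 0.17934047] 10.33134636709343
```

servo_tool --plan '[[[0,0,0.15],[0,0,-0.5],1],[[0,0,0.3],[0,0,-1],1],[[0,0,0.4],[0,0,-1],1],[[0,0,0.5],[0,0,-1],1],[[0,0,0.5],[0,0,-1],1]]'

```text
time: 14.35
tcp_pos: [0.5075, 0.0453, 0.1861]
orientation: [0.0, 0.736, 0.677, 0.0]
ft_force: [0.2, 0.4, -0.3]
opening: 0.0855
```

servo_tool --plan '[[[0,0,0.4],[0,0,-1],1],[[0,0,0.3],[0,0,-1],1],[[0,0,0.2],[0,0,-1],1],[[0,0,0.1],[0,0,-0.7],1],[[0,0,0],[0,0,-0.3],1]]'

```text
time: 14.77
tcp_pos: [0.5063, 0.0452, 0.1551]
orientation: [-0.001, 0.636, 0.772, -0.001]
ft_force: [-0.2, -0.4, 0.6]
opening: 0.0854
```

servo_tool --plan '[[[0,0,0],[0,0,0],1],[[0,0,0],[0,0,0],1]]'

```text
time: 14.93
tcp_pos: [0.5075, 0.0449, 0.1567]
orientation: [0.0, 0.637, 0.771, 0.0]
ft_force: [0.9, -0.0, 0.1]
opening: 0.0855
```

```bash
python3 - <<'E'
from h import *
from scipy.spatial.transform import Rotation as R
np.set_printoptions(precision=4,suppress=True)
o=get_obs(); q=o['orientation']; M=R.from_quat([q[1],q[2],q[3],q[0]]).as_matrix(); print(o['tcp_pos'],o['time'],o['joint_pos'],M,np.degrees(np.arctan2(M[1,0],M[0,0])))
w=snap('wrist','w11.png')
print([ (q['pixel'],round(q['confidence'],2),atz(w,q['pixel'],.123)) for q in place_of(w,'rod_grip')[:2]])
E
```

```text
[0.5075 0.0449 0.1567] 14.9333 [-0.0496  0.0493  1.9491 -0.      1.1425 -1.8107] [[-0.1892  0.9819  0.0007]
 [ 0.9819  0.1892 -0.    ]
 [-0.0002  0.0006 -1.    ]] 100.90471183084
[([253.9, 278.2], 0.73, array([0.5082, 0.0445, 0.123 ]))]
```

View pics/w11.png

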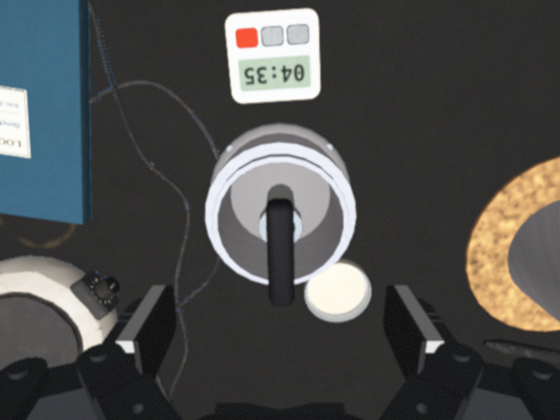

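servo_tool --plan '[[[0,0,0.3],[0,0,0],0.6],[[0,0,0.5],[0,0,0],0.3],[[0,0,0.45],[0,0,0],0],[[0,0,0.3],[0,0,0],-0.2],[[0,0,0.15],[0,0,0],-0.2]]'

```text
time: 15.45
tcp_pos: [0.5058, 0.0446, 0.1034]
orientation: [-0.001, 0.637, 0.771, -0.001]
ft_force: [-0.5, -0.0, 0.1]
opening: 0.0342
```

servo_tool --plan '[[[0,0,0],[0,0,0],-0.2],[[0,0,0],[0,0,0],-0.2]]'

```text
time: 15.62
tcp_pos: [0.5072, 0.0446, 0.1052]
orientation: [-0.0, 0.637, 0.771, -0.0]
ft_force: [0.4, 0.3, -0.5]
opening: 0.0343
```

```bash
python3 - <<'E'
from h import *
np.set_printoptions(precision=4,suppress=True)
o=get_obs(); print(o['tcp_pos'],o['time'],o['opening'])
w=snap('wrist','w12.png');s=snap('side','side12.png')
T=np.array(w['cam_to_world']);print(T[:3,3]-o['tcp_pos'],T[:3,2],w['fx'])
im=np.asarray(s['pixels'])[130:240,250:340]; cv2.imwrite('pics/side12z.png',cv2.resize(im,None,fx=5,fy=5,interpolation=2))
E
```

```text
[0.5072 0.0446 0.1052] 15.6167 0.034251341272701
[-0.0793 -0.0153  0.1439] [ 0.3117  0.0605 -0.9482] 364.8573372333923
```

View pics/w12.png

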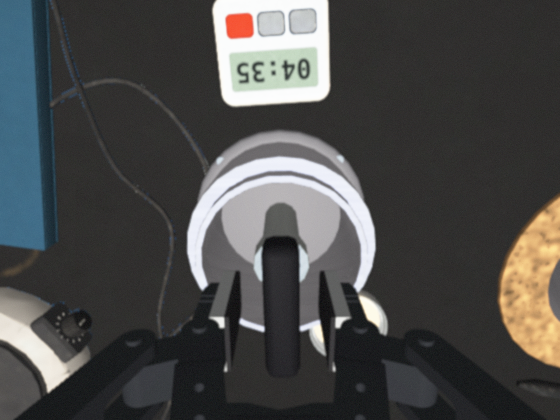

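View pics/side12z.png

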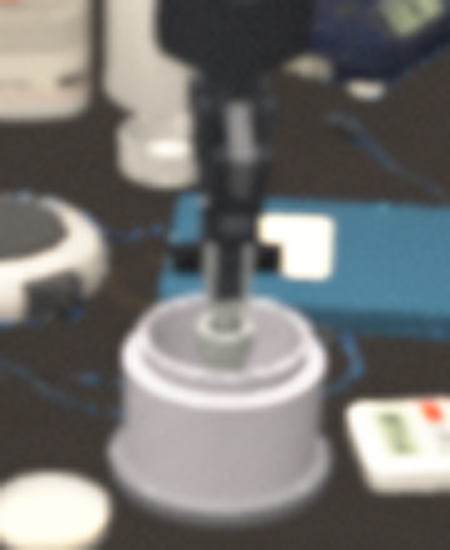

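servo_tool --plan '[[[0,0,0],[0,0,0],-1],[[0,0,0],[0,0,0],-1],[[0,0,0],[0,0,0],-1],[[0,0,0],[0,0,0],-1]]' --squeeze 70

```text
time: 16.05
tcp_pos: [0.5077, 0.0453, 0.1064]
orientation: [0.0, 0.636, 0.772, 0.001]
ft_force: [-1.7, 4.1, 5.3]
opening: 0.0128
```

servo_tool --plan '[[[0,0,-0.1],[0,0,0],-1],[[0,0,-0.2],[0,0,0],-1],[[0,0,-0.25],[0,0,0],-1],[[0,0,-0.2],[0,0,0],-1],[[0,0,0],[0,0,0],-1]]'

```text
time: 16.47
tcp_pos: [0.5076, 0.0453, 0.1277]
orientation: [0.0, 0.636, 0.771, 0.001]
ft_force: [4.0, 5.0, -6.2]
opening: 0.0125
```

```bash
cat > look.py <<'E'
import sys
from h import *
np.set_printoptions(precision=4,suppress=True)
k=sys.argv[1]
o=get_obs(); print(o['tcp_pos'],o['time'],o['opening'],o['ft_force'],np.abs(o['dq']).max())
w=snap('wrist','w%s.png'%k);s=snap('side','s%s.png'%k)
a=np.asarray(s['pixels'])[130:230,255:335]; a=cv2.resize(a,(480,600),interpolation=2)
r,c=np.round(proj(w,np.array([.507,.0455,.085]))).astype(int); 
b=np.asarray(w['pixels']); r0=max(0,min(420-110,r-55));c0=max(0,c-28); b=cv2.resize(b[r0:r0+110,c0:c0+57],(310,600),interpolation=2)
cv2.imwrite('pics/z%s.png'%k,np.hstack([a,b]))
print('crop w',r0,c0,'collar w/s',proj(w,np.array([.507,.0455,.085])),proj(s,np.array([.507,.0455,.085])))
for n in('ring_underside','rod_grip','collar_top'):
  for nm,p in(('w',w),('s',s)): print(n,nm,[(q['pixel'],round(q['confidence'],2)) for q in place_of(p,n)[:2]])
E
python3 look.py 13
```

```text
[0.5076 0.0453 0.1277] 16.4667 0.012532922870041537 [ 3.9591  4.9788 -6.2445] 0.02936209154789104
crop w 190 252 collar w/s [244.9394 279.7086] [194.4878 294.033 ]
ring_underside w []
ring_underside s [([291.5, 330.2], 0.46)]
rod_grip w [([305.4, 281.9], 0.79)]
rod_grip s [([222.1, 292.4], 0.55), ([175.6, 296.8], 0.5)]
collar_top w [([243.8, 278.7], 0.7), ([306.1, 280.4], 0.55)]
collar_top s [([197.4, 295.2], 0.97), ([348.9, 240.7], 0.26)]
```

View pics/z13.png

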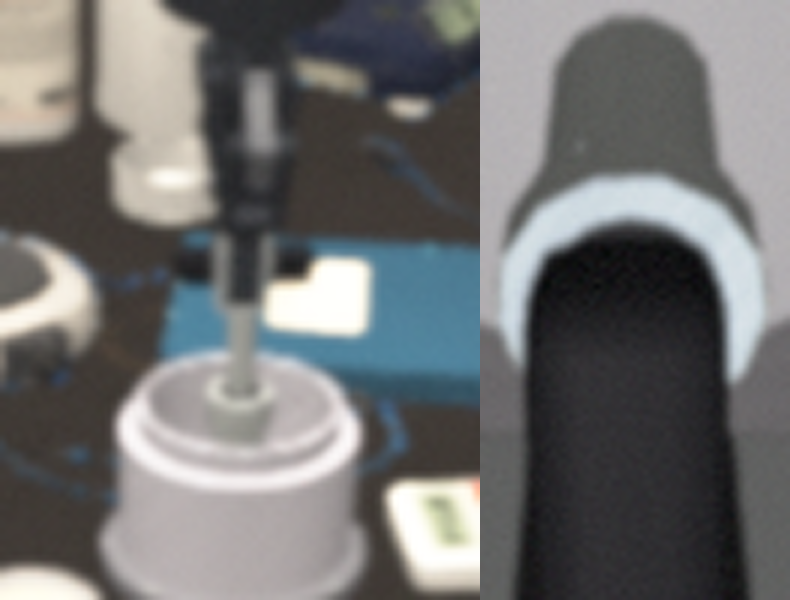

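servo_tool --plan '[[[0,0,-0.1],[0,0,0],-1],[[0,0,-0.15],[0,0,0],-1],[[0,0,-0.15],[0,0,0],-1],[[0,0,-0.07],[0,0,0],-1],[[0,0,0],[0,0,0],-1]]'

```text
time: 17.28
tcp_pos: [0.5076, 0.0453, 0.1408]
orientation: [0.0, 0.636, 0.771, 0.001]
ft_force: [6.0, 3.9, -8.1]
opening: 0.0127
```

```bash
python3 look.py 14
```

```text
[0.5076 0.0453 0.1408] 17.2833 0.012744334548677353 [ 6.0067  3.9221 -8.1149] 0.011170830040057103
crop w 181 252 collar w/s [236.0756 279.6496] [194.4878 294.033 ]
ring_underside w [([308.9, 279.9], 0.54)]
ring_underside s [([350.1, 242.6], 0.71), ([199.4, 295.5], 0.61)]
rod_grip w [([306.7, 280.8], 0.61)]
rod_grip s [([168.3, 297.6], 0.7)]
collar_top w [([235.9, 274.8], 0.91)]
collar_top s [([197.0, 296.4], 0.92), ([284.6, 279.2], 0.5)]
```

View pics/z14.png

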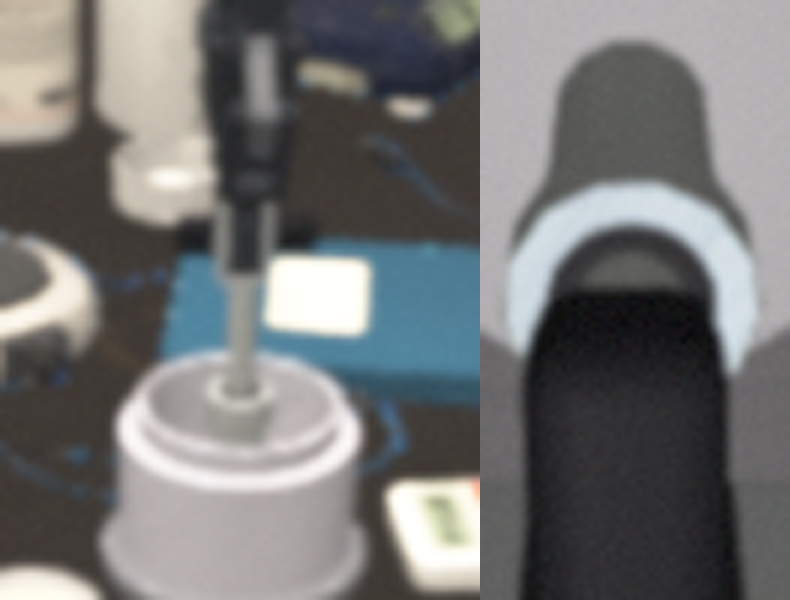

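servo_tool --plan '[[[0,0,-0.08],[0,0,0],-1],[[0,0,-0.08],[0,0,0],-1],[[0,0,0],[0,0,0],-1],[[0,0,0],[0,0,0],-1]]'

```text
time: 18.02
tcp_pos: [0.5076, 0.0453, 0.1452]
orientation: [0.0, 0.636, 0.771, 0.001]
ft_force: [5.5, 3.5, -9.1]
opening: 0.0128
```

```bash
python3 look.py 15
```

```text
[0.5076 0.0453 0.1452] 18.0167 0.012767851285543544 [ 5.4878  3.484  -9.0842] 0.001781526966664229
crop w 178 252 collar w/s [233.3612 279.6294] [194.4878 294.033 ]
ring_underside w []
ring_underside s []
rod_grip w [([307.6, 279.0], 0.88)]
rod_grip s [([168.4, 299.2], 0.67)]
collar_top w [([234.8, 276.0], 0.7)]
collar_top s [([196.1, 295.5], 0.82)]
```

View pics/z15.png

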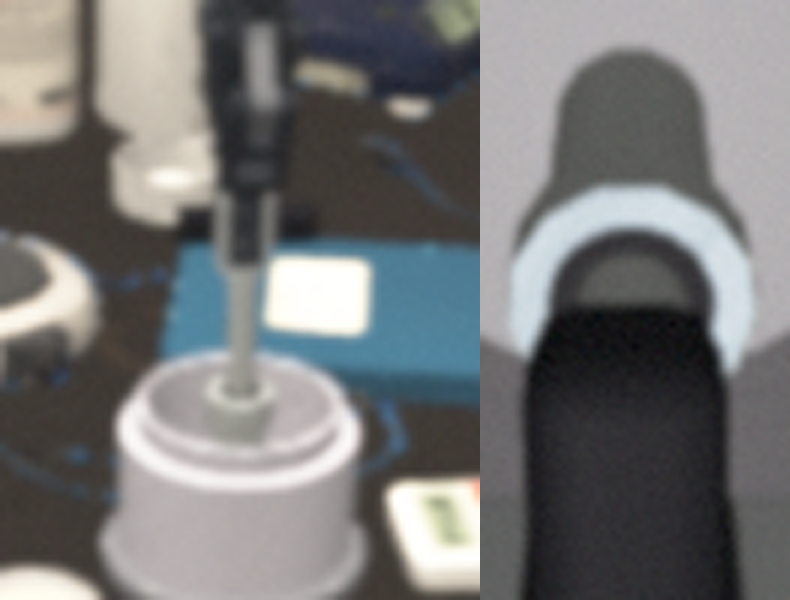

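servo_tool --plan '[[[0,0,-0.08],[0,0,0],-1],[[0,0,-0.06],[0,0,0],-1],[[0,0,0],[0,0,0],-1],[[0,0,0],[0,0,0],-1]]'

```text
time: 18.75
tcp_pos: [0.5076, 0.0453, 0.1493]
orientation: [0.0, 0.636, 0.771, 0.001]
ft_force: [6.3, 5.2, -8.7]
opening: 0.0126
```

```bash
python3 look.py 16
```

```text
[0.5076 0.0453 0.1493] 18.75 0.012595134302788311 [ 6.263   5.2071 -8.7483] 0.0018220604909860568
crop w 176 252 collar w/s [230.9232 279.6134] [194.4878 294.033 ]
ring_underside w [([229.8, 277.9], 0.7)]
ring_underside s []
rod_grip w [([304.1, 281.1], 0.58)]
rod_grip s [([166.6, 298.9], 0.75)]
collar_top w [([232.5, 277.9], 0.97)]
collar_top s [([197.8, 297.5], 0.85)]
```

View pics/z16.png

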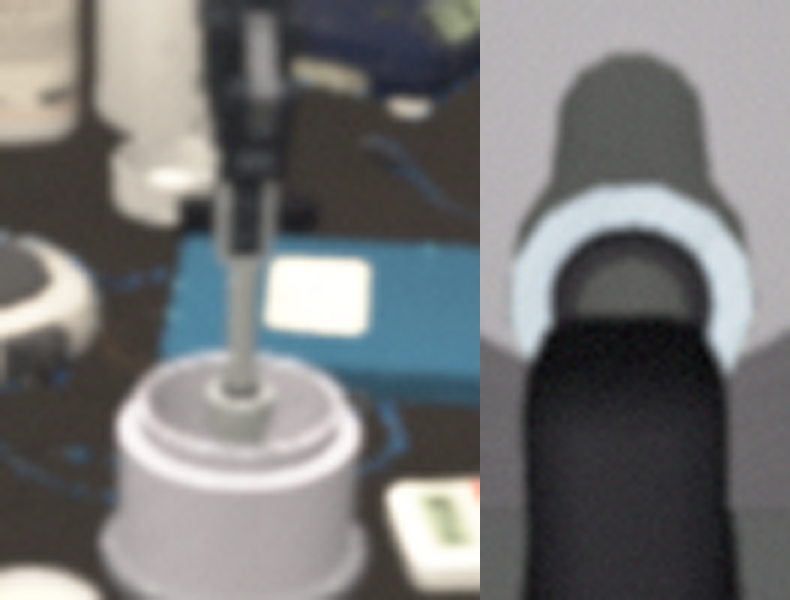

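servo_tool --plan '[[[0,0,-0.06],[0,0,0],-1],[[0,0,-0.05],[0,0,0],-1],[[0,0,0],[0,0,0],-1],[[0,0,0],[0,0,0],-1]]'

```text
time: 19.48
tcp_pos: [0.5076, 0.0453, 0.1524]
orientation: [0.0, 0.636, 0.771, 0.001]
ft_force: [5.9, 4.3, -9.0]
opening: 0.0127
```

```bash
python3 look.py 17
```

```text
[0.5076 0.0453 0.1524] 19.4833 0.01272910264882746 [ 5.9243  4.252  -9.0282] 0.0016560746843800609
crop w 174 252 collar w/s [229.0701 279.6006] [194.4878 294.033 ]
ring_underside w [([229.4, 276.1], 0.72), ([308.0, 281.4], 0.71)]
ring_underside s []
rod_grip w [([307.6, 281.3], 0.8)]
rod_grip s [([164.2, 298.1], 0.52)]
collar_top w [([55.7, 271.2], 0.69), ([229.3, 277.2], 0.61)]
collar_top s [([222.1, 291.4], 0.67), ([196.6, 295.6], 0.63)]
```

View pics/z17.png

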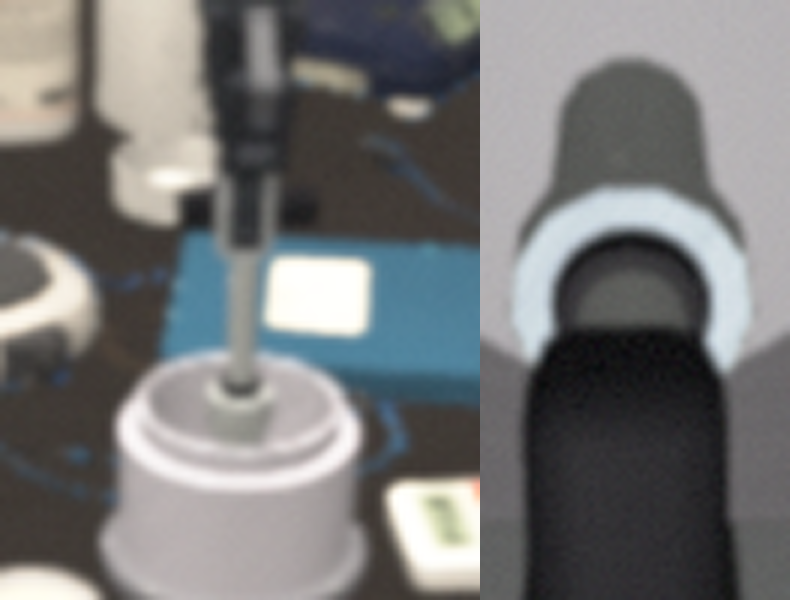

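```bash
cat > prof.py <<'E'
import cv2,sys,numpy as np
ks=sys.argv[1:]
P=[]
for k in ks:
    g=cv2.cvtColor(cv2.imread(f'pics/s{k}.png'),cv2.COLOR_BGR2GRAY).astype(float)
    P.append(g[180:206,294:297].mean(1))
print('row',*ks)
for i in range(26): print(180+i,*[f'{p[i]:5.0f}' for p in P])
E
python3 prof.py 13 14 15 16 17
```

```text
row 13 14 15 16 17
180    96   152   150   151   150
181   135   150   150   150   151
182   151   150   150   150   150
183   151   151   150   150   150
184   150   151   150   150   150
185   149   149   150   150   150
186   149   149   149   149   149
187   149   150   150   149   150
188   152   151   151   151   152
189   155   155   155   155   154
190   154   154   154   153   154
191   153   152   152   152   151
192   152   152   152   152   145
193   149   150   149   148   128
194   144   144   143   133    95
195   142   141   142   121    95
196   167   166   166   156   151
197   191   192   192   189   190
198   175   176   176   175   175
199   154   153   154   153   153
200   147   148   148   148   147
201   144   144   144   145   145
202   143   144   144   144   143
203   154   155   155   155   154
204   183   183   184   183   183
205   203   203   203   203   203
```

servo_tool --plan '[[[0,0,-0.06],[0,0,0],-1],[[0,0,-0.04],[0,0,0],-1],[[0,0,0],[0,0,0],-1],[[0,0,0],[0,0,0],-1]]'

```text
time: 20.22
tcp_pos: [0.5076, 0.0453, 0.1553]
orientation: [0.0, 0.636, 0.771, 0.001]
ft_force: [5.9, 5.2, -8.8]
opening: 0.0128
```

```bash
python3 look.py 18;python3 prof.py 13 14 15 16 17 18
```

```text
[0.5076 0.0453 0.1553] 20.2167 0.012832871863319308 [ 5.8706  5.2078 -8.7575] 0.0025172665477256754
crop w 172 252 collar w/s [227.4237 279.5896] [194.4878 294.033 ]
ring_underside w [([230.9, 278.3], 0.54)]
ring_underside s [([191.4, 293.9], 0.58)]
rod_grip w [([306.7, 279.9], 0.95)]
rod_grip s [([162.3, 294.7], 0.54)]
collar_top w [([228.9, 276.6], 0.85), ([285.9, 334.1], 0.34)]
collar_top s [([195.7, 296.4], 0.7)]
row 13 14 15 16 17 18
180    96   152   150   151   150   150
181   135   150   150   150   151   150
182   151   150   150   150   150   150
183   151   151   150   150   150   150
184   150   151   150   150   150   150
185   149   149   150   150   150   150
186   149   149   149   149   149   149
187   149   150   150   149   150   150
188   152   151   151   151   152   151
189   155   155   155   155   154   154
190   154   154   154   153   154   152
191   153   152   152   152   151   146
192   152   152   152   152   145   129
193   149   150   149   148   128    91
194   144   144   143   133    95    63
195   142   141   142   121    95    94
196   167   166   166   156   151   155
197   191   192   192   189   190   190
198   175   176   176   175   175   175
199   154   153   154   153   153   153
200   147   148   148   148   147   147
201   144   144   144   145   145   144
202   143   144   144   144   143   143
203   154   155   155   155   154   155
204   183   183   184   183   183   183
205   203   203   203   203   203   203
```

View pics/z18.png

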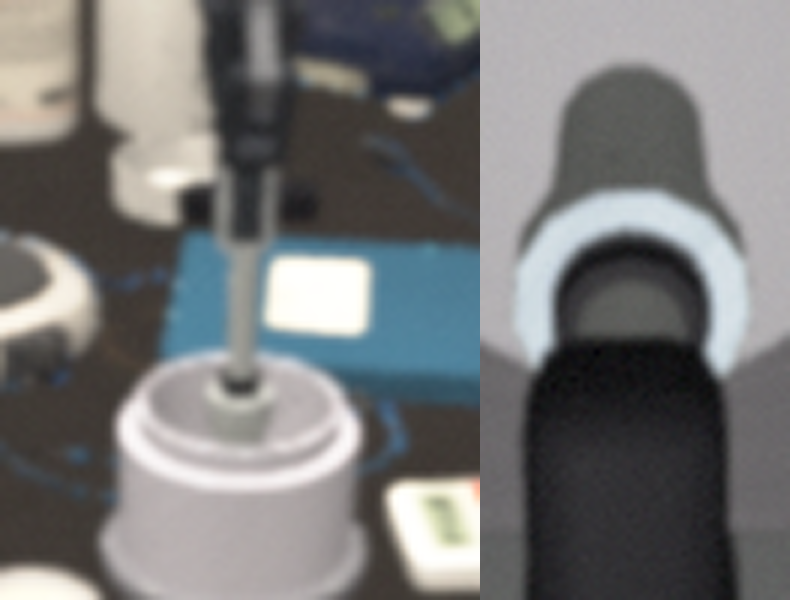

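```bash
python3 - <<'E'
from h import *
s=snapshot('side');w=snapshot('wrist')
T=np.array(s['cam_to_world']);X=np.array([.5076,.046,.085]);d=T[:3,3]-X;print(d);d[2]=0;d/=np.linalg.norm(d)
p=proj(s,X);print(p,'per mm z',proj(s,X+[0,0,.001])-p,'toward cam',proj(s,X+d*.001)-p)
for r in (6,9,14): print(r,proj(s,X+d*r/1000), proj(s,X-d*r/1000))
g=cv2.cvtColor(np.asarray(s['pixels']),cv2.COLOR_BGR2GRAY)
print(g[185:206,284:308])
E
```

```text
[-0.07574305  0.87278548  0.47146688]
[194.56175959 293.77743321] per mm z [-0.34705936  0.01313966] toward cam [ 0.18684246 -0.00707385]
6 [195.68770986 293.73480476] [193.44748748 293.81961951]
9 [196.25512183 293.71332256] [192.8946741  293.84054901]
14 [197.20746247 293.67726698] [191.97964548 293.87519196]
[[119 121 120 120 120 121 120 123 130 145 155 151 143 130 124 130 140 148
  153 163 171 177 183 188]
 [122 123 121 120 122 123 121 124 132 146 155 151 142 131 124 122 123 124
  125 125 128 128 130 132]
 [120 122 124 126 128 131 132 134 141 150 155 152 142 132 127 125 124 121
  121 120 120 119 119 121]
 [124 131 138 146 155 162 169 171 170 163 159 152 146 144 152 152 144 134
  131 127 125 121 122 120]
 [148 164 172 179 184 192 199 202 195 177 162 153 149 160 178 182 176 171
  170 162 149 136 124 121]
 [180 193 196 190 184 182 184 184 177 166 159 152 147 155 173 187 195 201
  205 201 185 166 143 128]
 [185 183 182 178 172 168 163 151 140 145 150 147 139 136 155 175 188 197
  199 201 200 190 173 155]
 [169 165 166 166 168 168 162 136 116 123 132 132 119 115 138 168 181 184
  185 
[... 634 characters left out ...]
56 160 163 161 156 154 157 158 158 156 154 151 145 139 144 159 176
  182 184 185 185 182 181]
 [159 160 162 163 162 155 153 155 154 154 151 147 145 141 139 148 167 179
  185 185 186 183 184 185]
 [177 170 167 166 164 159 155 152 150 149 146 145 142 139 142 156 174 183
  184 185 186 189 197 207]
 [203 194 189 182 173 169 162 155 152 148 145 143 141 140 147 166 181 187
  187 190 199 210 218 220]
 [210 214 214 207 202 196 186 176 167 164 160 156 152 150 160 179 196 203
  206 207 214 220 217 203]
 [195 202 211 217 220 219 211 200 192 185 185 183 181 178 181 194 206 215
  218 212 204 198 187 173]
 [187 186 190 198 203 203 201 200 200 199 200 205 204 198 193 192 191 193
  193 187 178 169 166 170]]
```

servo_tool --plan '[[[0,0,-0.07],[0,0,0],-1],[[0,0,0],[0,0,0],-1],[[0,0,0],[0,0,0],-1]]'

```text
time: 20.97
tcp_pos: [0.5076, 0.0453, 0.1574]
orientation: [0.0, 0.636, 0.771, 0.001]
ft_force: [5.5, 5.6, -9.6]
opening: 0.0124
```

```bash
python3 look.py 19;python3 prof.py 13 16 17 18 19; python3 - <<'E'
import cv2,numpy as np
f=lambda k:cv2.cvtColor(cv2.imread(f'pics/s{k}.png'),cv2.COLOR_BGR2GRAY).astype(float)[186:200,293:297].mean(1)
for k in (14,15,16,17,18,19):
    d=(f(13)+f(14)+f(15))/3-f(k); print(k,d.sum().round(1),((np.arange(186,200)*d).sum()/d.sum()).round(2))
E
```

```text
[0.5076 0.0453 0.1574] 20.9667 0.012447051143965548 [ 5.5123  5.5749 -9.5631] 0.0015814749988499353
crop w 171 252 collar w/s [226.2875 279.5816] [194.4878 294.033 ]
ring_underside w [([230.8, 279.4], 0.84)]
ring_underside s [([183.0, 316.7], 0.19)]
rod_grip w [([308.2, 279.7], 0.74)]
rod_grip s [([167.0, 294.8], 0.47)]
collar_top w [([227.4, 275.1], 0.55)]
collar_top s [([196.5, 297.0], 0.58)]
row 13 16 17 18 19
180    96   151   150   150   151
181   135   150   151   150   151
182   151   150   150   150   150
183   151   150   150   150   151
184   150   150   150   150   151
185   149   150   150   150   150
186   149   149   149   149   149
187   149   149   150   150   149
188   152   151   152   151   152
189   155   155   154   154   154
190   154   153   154   152   149
191   153   152   151   146   133
192   152   152   145   129   101
193   149   148   128    91    68
194   144   133    95    63    83
195   142   121    95    94   123
196   167   156   151   155   164
197   191   189   190   190   191
198   175   175   175   175   176
199   154   153   153   153   153
200   147   148   147   147   147
201   144   145   145   144   145
202   143   144   143   143   144
203   154   155   154   155   155
204   183   183   183   183   184
205   203   203   203   203   203
14 0.6 208.71
15 -0.4 214.2
16 52.1 194.59
17 149.6 194.13
18 239.3 193.65
19 248.3 192.92
```

View pics/z19.png

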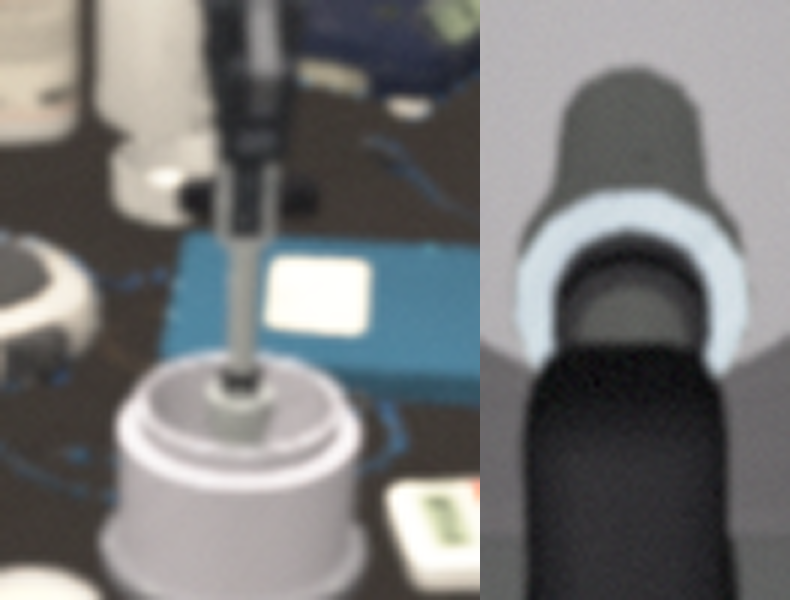

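Between k18 and k19 the dark band stopped growing and lifted off the rim. So the level point is at TCP z ≈ 0.156, and I'm about 1.5 mm above it. I'll ease back.

servo_tool --plan '[[[0,0,0.05],[0,0,0],-1],[[0,0,0],[0,0,0],-1],[[0,0,0],[0,0,0],-1],[[0,0,0],[0,0,0],-1]]'

```text
time: 21.7
tcp_pos: [0.5076, 0.0453, 0.1557]
orientation: [0.0, 0.636, 0.771, 0.001]
ft_force: [6.3, 4.5, -10.0]
opening: 0.0128
```

```bash
python3 look.py 20;python3 - <<'E'
import cv2,numpy as np
f=lambda k:cv2.cvtColor(cv2.imread(f'pics/s{k}.png'),cv2.COLOR_BGR2GRAY).astype(float)[186:200,293:297].mean(1)
for k in (18,20,19):
    d=(f(13)+f(14)+f(15))/3-f(k); print(k,d.sum().round(1),((np.arange(186,200)*d).sum()/d.sum()).round(2))
E
```

```text
[0.5076 0.0453 0.1557] 21.7 0.0127785281945028 [ 6.2701  4.4622 -9.999 ] 0.0013357409861145498
crop w 172 252 collar w/s [227.2236 279.5841] [194.4878 294.033 ]
ring_underside w [([231.5, 276.5], 0.82)]
ring_underside s [([234.1, 257.9], 0.46), ([191.8, 294.2], 0.43)]
rod_grip w [([306.2, 282.5], 0.81)]
rod_grip s []
collar_top w [([227.0, 275.8], 0.88)]
collar_top s [([196.5, 298.5], 0.82), ([185.3, 316.7], 0.42)]
18 239.3 193.65
20 239.1 193.51
19 248.3 192.92
```

View pics/s20.png

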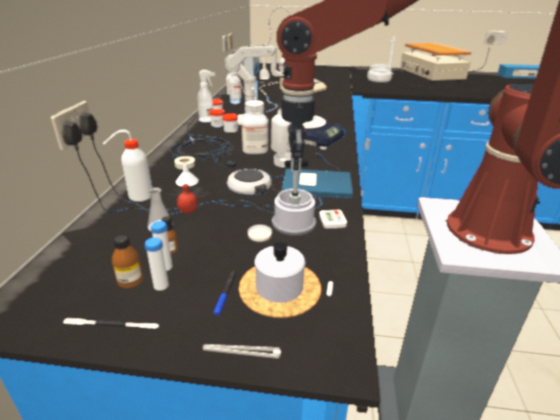

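The lid stands on the mat. The ring sits just clear of the collar and is held steady, with the speeds at about zero. Handing in.

```bash
python3 -c "
from workcell import *
print(hand_in())"
```

```text
the job is handed in; nothing more can be done
None
```

The lid is standing knob up on the cork mat, and I handed in while still holding the rod with its ring level with the collar's top edge. The hand-in reports no verdict, so these are my own checks.

- **Lid:** I lifted it about 100 mm by its knob and lowered it until it touched the mat, then let go. In the pictures its centre is within about 10 mm of the mat's centre (limit 42 mm).
- **Rod:** I gripped the cross grip at 70 N and drew the rod up in small steps, about 49 mm in all. The highest point was about 1.5 mm above level, well under the 12 mm limit. I then eased back to the level point.
- **Ring level:** I judged it from the dark band of the ring in the side camera. The band stopped growing and came off the rim at a tool height of about 0.156 m, and I held at 0.1557 m. I put the error at about 1 mm, perhaps 2 mm, against the 5 mm allowed.
- **Last state:** the arm was nearly still, with 10 N of downward spring pull on the tool. The time was 21.7 s of the 48 s. In the last picture the bystanders are where they were.

- **Disagreement:** the trained network's `ring_underside` points in the side picture were low in confidence, at 0.46 and below in the last one. One was about 4 pixels above the collar and the others were on unrelated objects. I did not use them, because the picture shows the black band sitting right on the rim.
- **Side load:** there was a steady sideways force of about 6 to 8 N on the tool while holding, probably because the grip is slightly off centre.

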